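# Clamp down a digestion vessel with a reversible ratchet

## Task

The lid of the steel digestion vessel must be clamped for its run, but the ratchet on the clamp screw is still set to undo: flip its red-knobbed direction lever over to tighten (knob clockwise, seen from above). Then work the ratchet handle back and forth between the two columns until the screw foot bears on the lid and the turning handle resists with about 9 N at the middle of its grip (1.2 N m); go by feel and do not force it much further, or the gasket is ruined. Let go with the lever still set to tighten, and leave the rack, tubes, bottle and cup where they stand.

Things in the scene. Friction and masses are not known exactly. Their poses are not given: they have to be found in the camera images.
- frame: Bolted clamp frame: grey base 136 x 220 x 14 mm, two steel columns (radius 8 mm, at y = +80 and -80 mm, tops at z = 205 mm), aluminium cross bar between them (40 mm wide, z = 128 to 161 mm with nuts). Origin: centre of the base's underside; z up; front = -x, facing the robot within 0.35 rad. The upright clamp screw is on this z axis. The handle swings in front, from column to column.
- vessel: Round steel vessel under the screw, flange radius 51 mm, with a steel lid (boss top 94 to 98 mm above the bench: the orange gasket under the lid differs in thickness from run to run, which this pose does not show). Lid, gasket and screw together give about 1 mm per 150 N. Origin as frame. It cannot be shifted.
- spindle: The clamp screw, right-hand thread, 10 mm a turn (clockwise from above = down), dark foot of radius 15 mm below. Origin: centre of the foot's underside, 2 to 7 mm over the lid at first. Turning takes 0.25 N m while the foot is clear; pressing adds about 0.006 N m per N of clamping force (varies 20 per cent), about 1.4 N m per rad of turn. It stays where left; handle and lever sink with it, 3 to 8 mm in all.
- ratchet_hub (a point): Centre of the dark ratchet head (64 mm wide, 24 mm high, 14 teeth) on the screw's axis, at the handle's mid-height: 180 mm over the bench with the screw fully up. The handle stops against the columns 1.37 rad either side of the frame's front (-x); at the start it is within 0.65 rad of the front.
- handle_grip (a point): Middle of the handle's black grip: level round bar 20 mm thick, 64 mm long, axis level with ratchet_hub, 130 mm out. Swung in the set direction it drives the screw; the other way it clicks over teeth (0.45 rad each, 0.1 N m) and the screw stays; up to 0.45 rad of a stroke is lost before the pawl bites. The shank bends about 1 mm per N here. Held still, the grip resists less than while turning.
- lever_knob (a point): Middle of the direction lever's upright red knob: round, radius 5.2 mm, 17 mm high, 24 mm above ratchet_hub's height (flat top of the head: 12 mm above it). It is 25 mm out from the lever's pivot, which stands on the handle's centre line 34 mm from ratchet_hub towards the grip; the lever points outward along the handle.
- direction_lever (a joint): Lever and pawl angle about its pivot, rad, counter-clockwise from above, 0 = along the handle. +0.35 = undo (drives counter-clockwise), as at the start; -0.35 = tighten (drives clockwise). A spring plunger holds it to either side; 1 to 2 N sideways on the knob takes it over the middle, then it jumps. It may stand at -0.17 on a tooth and rocks from there to -0.35 when clicking.
- tube_rack: Tube rack, 56 x 167 x 72 mm, standing to the left of the frame. Origin: centre of its underside. Leave alone.
- red_tube: Tube with a red cap, 75 mm long, in the rack. Origin: its lower end. Leave alone.
- violet_tube: Tube with a violet cap, 75 mm long, in the rack. Origin: its lower end. Leave alone.
- methanol: White-capped grey dropper bottle, 50 mm wide, 132 mm high, to the right of the frame. Origin: centre of its underside. Leave alone.
- cup: Specimen cup with a red screw lid, 57 mm wide, 60 mm high, to the right in front of the frame. Origin: centre of its underside. Leave alone.

How it is judged (in metres and radians):
On the way, in this order (a step that is already met when the one before it is completed fails the run):
1. the direction lever has been flipped over to tighten (value of joint direction_lever below -0.1 rad), for 0.2 s.
2. the screw foot has come down on the lid (contact force between spindle and vessel above 5 N), for 0.1 s.
At the end, for the whole second after the job is handed in: The screw foot presses on the lid with 90 to 270 N (the turning handle resisted with about 7 to 12 N at the middle of its grip), the direction lever is on the tighten side (below -0.1 rad), and the rack, bottle and cup stand upright (contact force between spindle and vessel between 90 and 270 N and value of joint direction_lever below -0.1 rad and angle between each of tube_rack, methanol, cup's own z axis and vertical below 0.2 rad); the robot touches nothing.
It fails at once if the screw is overtightened: more than 310 N on the lid (contact force between spindle and vessel above 310 N).
It fails at once if the tube rack, a tube, the bottle or the cup is shifted by more than 15 mm (distance of any of tube_rack, red_tube, violet_tube, methanol, cup from where it was at the start of the episode above 0.015 m).
It also fails if it takes over 72 s, if anything falls off the work surface, if the arm or the gripper's body presses on something with over 40 N, if the wrist force passes 120 N, or if a joint passes its speed limit or range.

## Robot

A 6-joint arm with a two-finger parallel gripper is mounted at the origin on the work surface; the furniture and walls round the work are solid. World frame = base frame: x ahead of the robot, y to its left, z up, the work surface at z = 0. Lengths are in mm, angles in degrees, forces in N, time in s.
With the tool pointing down it reaches from about 350 to 850 mm from the base axis. Payload 8.1 kg.
Tool frame: the origin (TCP) lies at the centre of the arm's flange, where the gripper is bolted on; the fingertips stand 173 mm ahead of it and the grasp point (between the pads) lies 155 mm ahead of it; z points along the fingers, y is the line along which they close (so a half turn about z gives the same grasp; the last joint's range is limited). The gripper opens to 85 mm and grips with 20 to 120 N. Pads are 22 mm wide; open, the fingers measure 114 mm over their backs; the gripper's body (76 mm by 85 mm) begins 54 mm behind the grasp point. The pads swing forward as they close: fully open they stand 13 mm farther back than shut.
Start: joints at [63.919, 7.471, 85.268, -0, 87.261, -4.893], TCP at [216.837, 559.454, 404.692] pointing down, gripper open.
Joint ranges: [-169.43, 169.43], [-51.17, 129.36], [1.28, 143.12], [-76.62, 256.62], [0, 156.53], [-152.29, 152.29]. Speed limits (degrees/s): [136.94, 136.94, 159.86, 180, 180, 180].

## Interface

Orientations are given as [roll, pitch, yaw] about the fixed x, y, z axes, in that order (R = Rz(yaw) Ry(pitch) Rx(roll)).
In Python, from bench import * gives the robot as it stands.
- The arm moves only by the shell command python3 -m jog 'ROWS' [FORCE]. ROWS is text: rows parted by semicolons, each of 7 numbers parted by spaces: the shift along the tool's x, y, z scaled (see below), then the turn, a rotation vector about the tool's x, y, z scaled (see below), then the closure, from -1 (fully open) to 1 (shut). In form: tx ty tz wx wy wz hand; .... A call has 1 to 5 rows; each row shifts and turns the commanded pose from where the row before left it, along the tool's axes as they then stand; what a row does not reach is not made up. The controller multiplies each number of a shift by 0.1 m and each number of a turn by 60 degrees. A row lasts 1/8 s, in which the tool goes at most 62.5 mm and 10.7 degrees, less where a joint would pass 70% of its speed; a pose out of reach is approached as far as the arm can. A call with a number of a shift or a turn outside -1 to 1 is refused whole. A call with a gripper value outside its range is refused whole. The fingers move at their own pace and stop on an object; FORCE is the grip in N (left out, the last holds). Time passes only in rows, so rows that do not move let the fingers close. It gives the time, the measured TCP pose, the force, the opening and the grip force at its end, in the units of the state.
- sense(): the state, without advancing time (a new reading comes with each control period).
- snapshot(name): name is "scene" or "top"; returns a dict with "img" (480x640x3 uint8, red, green, blue), "fx", "fy", "cx", "cy" (pixels), "dist" ([k1, k2, p1, p2, k3] as OpenCV has them; the pictures are not rectified), "extrinsics" (4x4, takes a point from camera to world coordinates). Camera axes: x right, y down, z forward; pixel columns grow to the right and rows downward; lengths in mm; the calibration is good to about 2 mm. A picture is of the moment at which its call begins. There is no depth.
- hand_in(): hands the job in; it is judged then, once.
The state is a dict: "time": time; "joint_pos": joint angles; "qd": joint speeds; "joint_efforts": joint torques, N m; "tool_pos": TCP position; "tcp_rot": TCP orientation; "ft_force": force on the tool from outside, world axes, zero at the start; "wrist_torque": the same for the moment, N m; "finger_gap": finger opening in mm; "grip_force": force on a finger pad.
Only numpy, scipy, OpenCV 4.12 (cv2) and the standard library are available. Lean on these libraries where they do the work, as an engineer would, in place of code of your own. Each camera call takes 0.05 s, during which the arm holds its last target. There are 200 camera calls.

## Working session

There is one attempt and no reset: what is moved stays moved. The work goes in short steps, Python scripts to look and compute and a shell command to move; the robot and the scene stay as the last step left them, time stands still between calls to the robot, and variables do not carry over. Pictures are saved under pics/ and viewed, at most 10 in all, crops included, and the job is handed in when it is done.

```bash
mkdir -p pics; ls
python3 - <<'E'
from bench import *
import cv2
for n in("scene","top"):
    s=snapshot(n); cv2.imwrite(f"pics/{n}0.png",s["img"][:,:,::-1]); print(n,s["fx"],s["fy"],s["cx"],s["cy"],s["dist"],s["extrinsics"])
print(sense())
E
```

```text
pics
scene 506.5376287112002 506.5376287112002 321.8133907026607 237.87738730801658 [0.02796074 0.         0.         0.         0.        ] [[ 8.40087316e-01 -3.67321392e-01  3.99159486e-01  1.89966646e+02]
 [-5.42448439e-01 -5.71209325e-01  6.16011037e-01 -4.76964513e+02]
 [ 1.72958915e-03 -7.34026499e-01 -6.79118625e-01  7.87930403e+02]
 [ 0.00000000e+00  0.00000000e+00  0.00000000e+00  1.00000000e+00]]
top 437.38274357814777 437.38274357814777 315.3863265515501 234.21100745266907 [0.00375568 0.         0.         0.         0.        ] [[ 1.65370419e-02 -9.90459491e-01  1.36808345e-01  4.41169688e+02]
 [-9.99789820e-01 -1.80385781e-02 -9.74293381e-03  9.01550894e+01]
 [ 1.21178093e-02 -1.36618471e-01 -9.90549621e-01  9.93282709e+02]
 [ 0.00000000e+00  0.00000000e+00  0.00000000e+00  1.00000000e+00]]
{'time': 0.1, 'joint_pos': array([ 6.39201802e+01,  7.51224604e+00,  8.53232543e+01,  1.22406154e-03,
        8.72636098e+01, -4.89272292e+00]), 'qd': array([-0.00208999, -0.1690437 , -0.22843831, -0.09131241, -0.0611321 ,
        0.01176294]), 'joint_efforts': array([ 1.07013580e-03, -5.70949888e+01, -5.01941836e+01, -2.66011320e-04,
        8.15120788e-03,  6.24863446e-05]), 'tool_pos': array([216.72780073, 559.26391813, 403.73176445]), 'tcp_rot': array([-1.79901355e+02, -9.67124533e-03,  1.58812835e+02]), 'ft_force': array([ 0.28279161, -0.59474353, -0.17048309]), 'wrist_torque': array([-0.03681809, -0.02172304,  0.03123085]), 'grip_force': 0.0, 'finger_gap': 85.37174226571923}
```

View pics/scene0.png

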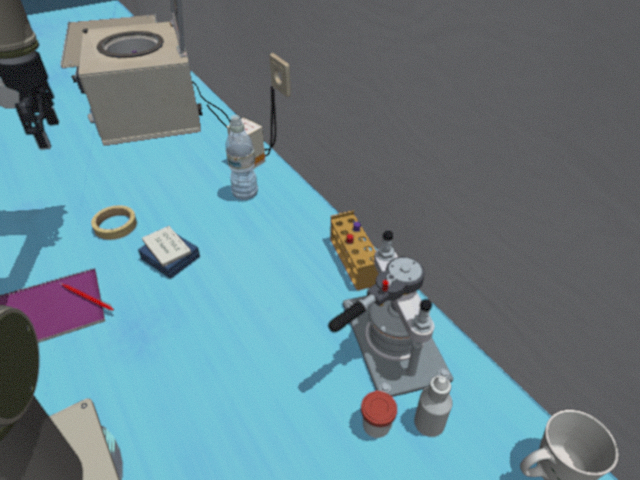

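View pics/top0.png

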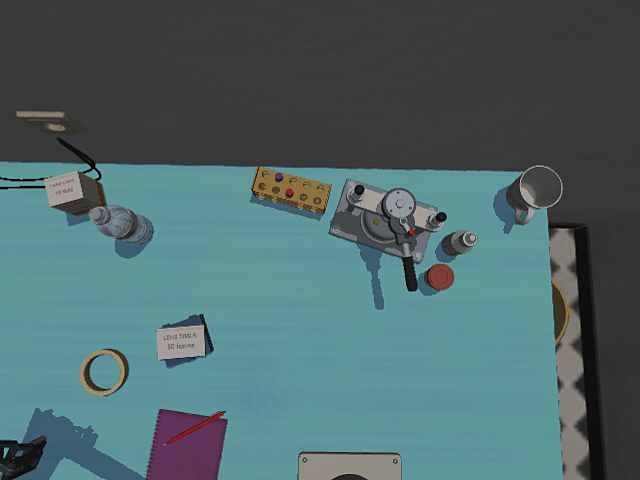

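The top view shows the hub at about (399,204), the knob at (411,232), the grip at (410,273) and the column tops at (358,189) and (440,217). I'll crop in for detail.

```bash
cat > h.py <<'E'
from bench import *
import cv2, numpy as np
from scipy.spatial.transform import Rotation as R
def ray(s,u,v):
    K=np.array([[s["fx"],0,s["cx"]],[0,s["fy"],s["cy"]],[0,0,1]])
    p=cv2.undistortPoints(np.array([[[u,v]]],float),K,np.array(s["dist"]))[0,0]
    E=np.array(s["extrinsics"]); return E[:3,3],E[:3,:3]@np.array([p[0],p[1],1])
def onz(s,u,v,z):
    o,d=ray(s,u,v); return o+d*(z-o[2])/d[2]
def proj(s,P):
    K=np.array([[s["fx"],0,s["cx"]],[0,s["fy"],s["cy"]],[0,0,1]])
    E=np.linalg.inv(np.array(s["extrinsics"]))
    return cv2.projectPoints(np.array(P,float).reshape(-1,1,3),cv2.Rodrigues(E[:3,:3])[0],E[:3,3],K,np.array(s["dist"]))[0][:,0]
E
python3 - <<'E'
from h import *
a=snapshot("top"); b=snapshot("scene")
c1=cv2.resize(a["img"][160:310,320:490],None,fx=4,fy=4,interpolation=2)[:,:,::-1]
c2=cv2.resize(b["img"][220:400,320:460],None,fx=3.3,fy=3.3,interpolation=2)[:,:,::-1]
c1=c1[:594];c1=cv2.copyMakeBorder(c1,0,600-c1.shape[0],0,0,0)
cv2.imwrite("pics/c1.png",c1); cv2.imwrite("pics/c2.png",c2)
E
```

```text
(no output)
```

View pics/c1.png

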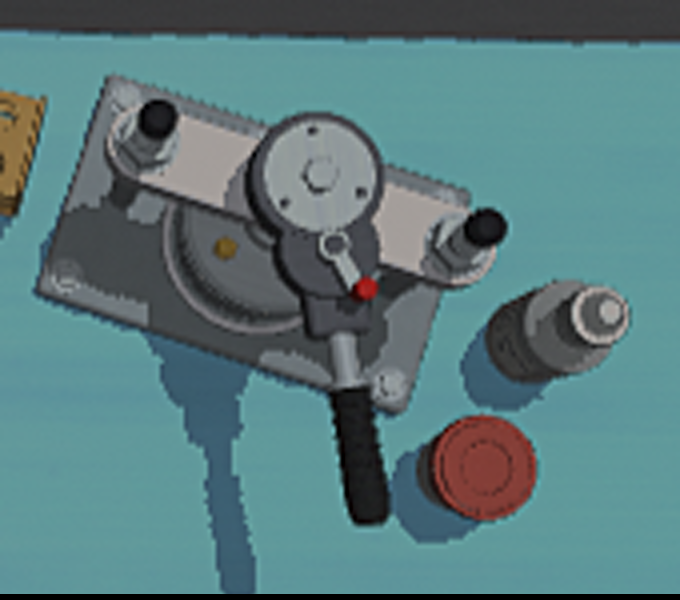

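View pics/c2.png

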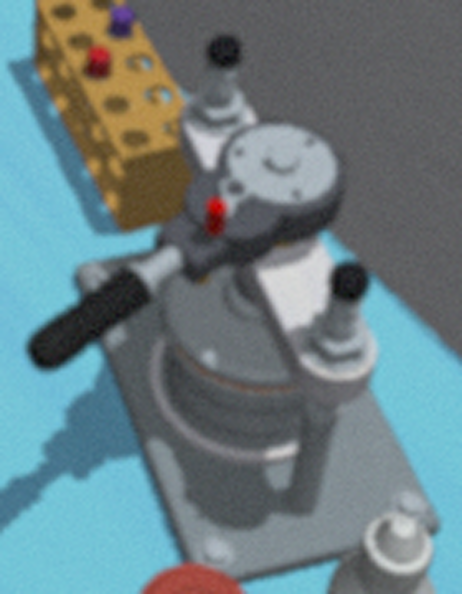

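The crops show, in crop pixels, the hub disc at (318,173), the knob at (366,288), the grip from (350,388) to (368,522) and the column tops at (157,118) and (486,227).

Run:
```python
from h import *
s=snapshot("top"); t=lambda u,v,z:onz(s,320+u/4,160+v/4,z).round(1)
hub=t(320,174,194);cl=t(157,118,205);cr=t(486,227,205);kn=t(366,288,210);gr=t(360,455,180)
m=(cl+cr)/2
print("hub",hub,"cols",cl,cr,m,np.linalg.norm(cl-cr));print("knob",kn,"grip",gr, np.linalg.norm((gr-hub)[:2]))
d=cl-cr; yaw=np.arctan2(-d[0],d[1]);print("frame yaw",yaw)
c=m.copy()
g=gr-c;print("handle ang rel front",np.arctan2(g[1],g[0])-yaw-np.pi, "world",np.degrees(np.arctan2(g[1],g[0])),np.linalg.norm(g[:2]))
piv=t(335,244,194);print("pivot",piv)
print("cup",t(486,466,60),"bottle",t(607,312,132),"rack corner",t(15,215,72))
b=snapshot("scene")
o,d=ray(b,320+216/3.3,220+206/3.3);print("scene knob top",onz(b,320+216/3.3,220+206/3.3,210))
print("scene bolt",onz(b,320+280/3.3,220+160/3.3,194))
```

```text
hub [612.3 -74.7 194. ] cols [634.9   2.7 205. ] [ 586.6 -148.5  205. ] [610.75 -72.9  205.  ] 158.727218837854
knob [556.6 -91.8 210. ] grip [482.5 -94.9 180. ] 131.36239949087405
frame yaw -0.3091989123270743
handle ang rel front -5.80409991334253 world -170.26622161315075 130.12325887403836
pivot [579.3 -81.4 194. ]
cup [ 483.9 -189.4   60. ] bottle [ 558.2 -230.1  132. ] rack corner [612.9  63.9  72. ]
scene knob top [557.17728411 -90.05023657 210.        ]
scene bolt [612.59468089 -72.32281461 194.        ]
```

```bash
cat >> h.py <<'E'
def go(x,y,z,yaw):
    "remaining shift (rows' units, tool axes now) and yaw turn (rows' units about tool z)"
    s=sense(); Rm=R.from_euler("xyz",s["tcp_rot"],degrees=True)
    d=Rm.inv().apply(np.array([x,y,z])-s["tool_pos"])/100
    w=(Rm.inv()*R.from_euler("xyz",[180,0,yaw],degrees=True)).as_rotvec(degrees=True)/60
    print("shift",d.round(3),"turn",w.round(3),"F",s["ft_force"].round(1),"j6",s["joint_pos"][5].round(1),"t",s["time"])
E
for i in 1 2 3; do :; done
python3 -m jog '-.37 -.32 0 0 0 0 .2;-.37 -.32 0 0 0 0 .2;-.37 -.32 0 0 0 0 .2;-.37 -.32 0 0 0 0 .2;-.37 -.32 0 0 0 0 .2'
python3 -m jog '-.37 -.32 0 0 0 0 .2;-.37 -.32 0 0 0 0 .2;-.37 -.32 0 0 0 0 .2;-.37 -.32 0 0 0 0 .2;-.37 -.32 0 0 0 0 .2'
python3 -m jog '-.37 -.32 0 0 0 0 .2;-.37 -.32 0 0 0 0 .2;-.37 -.32 0 0 0 0 .2;-.37 -.32 0 0 0 0 .2;0 0 0 0 0 0 .2'
python3 -c "
from h import *
go(556.4,-91.5,404,189.5)"
```

```text
time: 0.92
tool_pos: [331.9, 342.0, 404.8]
tcp_rot: [180.0, 0.0, 158.8]
ft_force: [0.5, 0.8, 0.1]
finger_gap: 34.1
grip_force: 0.0
time: 1.55
tool_pos: [446.6, 125.8, 404.9]
tcp_rot: [180.0, 0.0, 158.8]
ft_force: [-0.4, 1.4, 0.8]
finger_gap: 34.3
grip_force: 0.0
time: 2.17
tool_pos: [538.7, -48.3, 404.3]
tcp_rot: [-180.0, -0.0, 158.6]
ft_force: [-0.8, 0.3, 0.6]
finger_gap: 34.0
grip_force: 0.0
shift [-0.322 -0.337  0.003] turn [-0.001 -0.    -0.515] F [-0.8  0.3  0.6] j6 -79.1 t 2.175
```

```bash
python3 -m jog '-.322 -.337 0 0 0 0 .2;0 0 0 0 0 -.172 .2;0 0 0 0 0 -.172 .2;0 0 0 0 0 -.172 .2;0 0 0 0 0 0 .2'
python3 -c "
from h import *
go(556.4,-91.5,368,189.5)
for n in ['scene']:
    s=snapshot(n);cv2.imwrite('pics/k1.png',cv2.resize(s['img'][180:360,280:480],None,fx=3.3,fy=3.3,interpolation=2)[:,:,::-1])"
```

```text
time: 2.8
tool_pos: [555.6, -87.9, 404.7]
tcp_rot: [180.0, -0.0, -170.3]
ft_force: [-0.9, 0.7, -0.3]
finger_gap: 33.8
grip_force: 0.0
shift [-0.002 -0.037  0.367] turn [ 0.    -0.     0.004] F [-0.9  0.7 -0.3] j6 -114.0 t 2.8
```

View pics/k1.png

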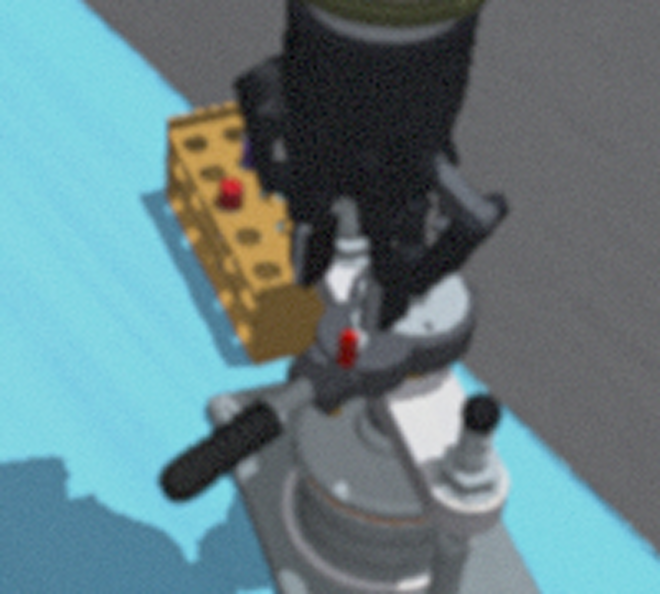

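The image shows the two fingers hovering either side of the red knob (347,347 in the crop). Next I lower them around it.

```bash
python3 -m jog '0 -.04 .18 0 0 0 .2;0 0 .18 0 0 0 .2;0 0 0 0 0 0 .2'
python3 -m jog '0 .1 0 0 0 0 .2;0 .06 0 0 0 0 .2;0 .04 0 0 0 0 .2'
python3 -m jog '0 .05 0 0 0 0 .2;0 .05 0 0 0 0 .2'
python3 -m jog '0 .05 0 0 0 0 .2;0 0 0 0 0 0 .2'
python3 -c "
from h import *
s=snapshot('top');cv2.imwrite('pics/k2.png',cv2.resize(s['img'][160:310,320:490],None,fx=4,fy=4,interpolation=2)[:,:,::-1])"
```

```text
time: 3.22
tool_pos: [555.6, -92.3, 365.5]
tcp_rot: [179.9, -0.3, -170.3]
ft_force: [-0.4, 1.4, 0.3]
finger_gap: 34.2
grip_force: 0.0
time: 3.6
tool_pos: [553.0, -72.3, 369.2]
tcp_rot: [-180.0, 0.0, -170.2]
ft_force: [-0.8, -1.0, 0.3]
finger_gap: 34.1
grip_force: 0.7
time: 3.85
tool_pos: [551.4, -62.6, 369.0]
tcp_rot: [-180.0, 0.0, -170.2]
ft_force: [0.2, -1.4, 0.2]
finger_gap: 34.3
grip_force: 0.6
time: 4.1
tool_pos: [550.5, -57.6, 368.8]
tcp_rot: [-180.0, 0.0, -170.2]
ft_force: [0.4, -0.9, 1.1]
finger_gap: 33.7
grip_force: 0.3
```

View pics/k2.png

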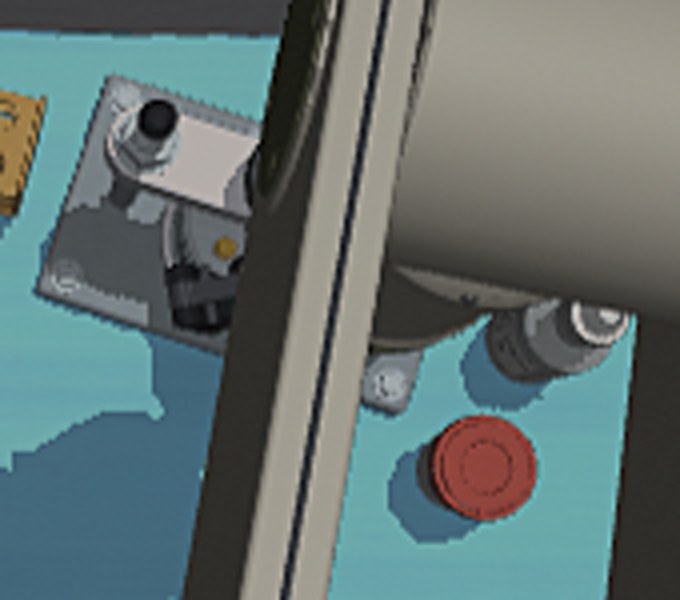

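The arm hides the knob in this top view, so I'll use the scene camera.

```bash
python3 -c "
from h import *
s=snapshot('scene');cv2.imwrite('pics/k3.png',cv2.resize(s['img'][200:350,310:460],None,fx=4,fy=4,interpolation=2)[:,:,::-1])"
```

```text
(no output)
```

View pics/k3.png

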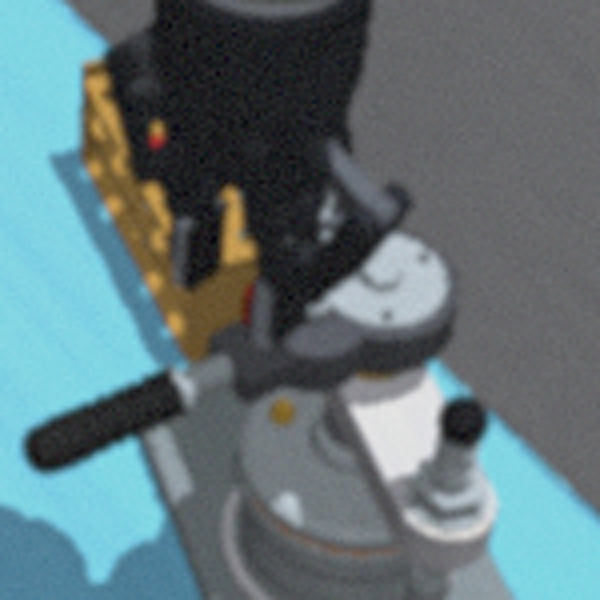

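The handle has swung clockwise. In the crop its grip centre is near (110,422), and the knob shows behind the finger at about (250,302).

```bash
python3 -c "
from h import *
s=snapshot('scene');t=lambda u,v,z:onz(s,310+u/4,200+v/4,z)
h=np.array([611.5,-73.5,0]);g=t(108,422,180)-h;k=t(251,302,205)
a=np.arctan2(g[1],g[0]);print(np.degrees(a)%360,np.hypot(*g[:2]),k)
p=h+34*np.array([np.cos(a),np.sin(a),0]);d=k-p;print('lever',(np.arctan2(d[1],d[0])-a+np.pi)%(2*np.pi)-np.pi,np.hypot(*d[:2]))
go(550.5,-57.6,368.8,189.5)"
```

```text
177.24549450604331 128.03001661338266 [552.65279344 -64.40559332 205.        ]
lever -0.24318004731780318 25.98068769040636
shift [-0.     0.003 -0.001] turn [0.    0.    0.005] F [ 0.1 -0.1  0.5] j6 -111.1 t 4.25
```

```bash
python3 -m jog '0 -.08 0 0 0 0 .2;0 0 -.4 0 0 0 .2;0 0 0 0 0 0.1 .2;0 0 0 0 0 0.11 .2;0 0 0 0 0 0 .2'
python3 -c "
from h import *
go(481.7,-66.7,408,177)"
```

```text
time: 4.88
tool_pos: [551.9, -66.4, 408.6]
tcp_rot: [180.0, -0.0, 177.2]
ft_force: [0.3, -0.2, -0.5]
finger_gap: 34.1
grip_force: 0.0
shift [ 0.701 -0.038  0.006] turn [ 0.    -0.     0.003] F [ 0.3 -0.2 -0.5] j6 -99.3 t 4.875
```

```bash
python3 -m jog '.35 -.02 0 0 0 0 .1;.35 -.02 0 0 0 0 .1;0 0 .3 0 0 0 .1;0 0 .3 0 0 0 .1;0 0 .16 0 0 0 .1'
python3 -m jog '0 0 0 0 0 0 .1'
python3 -c "
from h import *
go(481.7,-66.7,332,177)
s=snapshot('scene');cv2.imwrite('pics/k4.png',cv2.resize(s['img'][200:350,290:440],None,fx=4,fy=4,interpolation=2)[:,:,::-1])"
```

```text
time: 5.5
tool_pos: [481.2, -66.5, 330.9]
tcp_rot: [180.0, -0.1, 177.3]
ft_force: [-0.4, -0.1, -0.7]
finger_gap: 38.5
grip_force: 0.0
time: 5.62
tool_pos: [481.3, -66.4, 331.5]
tcp_rot: [180.0, -0.2, 177.2]
ft_force: [-1.1, -0.3, 0.1]
finger_gap: 38.4
grip_force: 0.0
shift [-0.004 -0.003 -0.005] turn [ 0.    -0.003  0.004] F [-1.1 -0.3  0.1] j6 -101.1 t 5.625
```

View pics/k4.png

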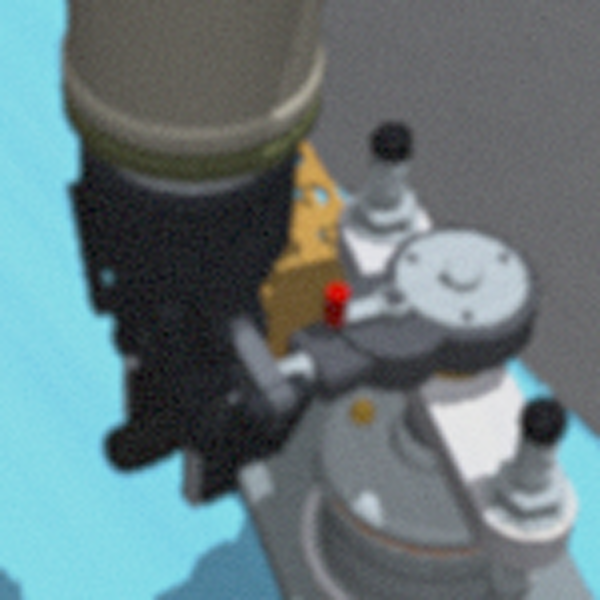

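The image shows the lever over on the tighten side (knob at 337,298) and the grip between the fingers. I start the tightening stroke.

```bash
python3 -m jog '0 0 0 0 0 .067 .3;0 .181 0 0 0 .133 .3;0 .181 0 0 0 .133 .3;0 .181 0 0 0 .133 .3'
python3 -m jog '0 .181 0 0 0 .133 .3'
python3 -m jog '0 .181 0 0 0 .133 .3;0 .181 0 0 0 .133 .3'
cat >> h.py <<'E'
def rep():
    s=sense(); p=s["tool_pos"]-[611.5,-73.5,0]; a=np.arctan2(p[1],p[0]); t=np.array([np.sin(a),-np.cos(a)])
    print("ang",(np.degrees(a)%360).round(1),"r",np.hypot(*p[:2]).round(1),"z",p[2].round(1),"yaw",s["tcp_rot"][2].round(1),"resist",-(s["ft_force"][:2]@t).round(2),"j6",s["joint_pos"][5].round(1),"t",s["time"],"gap",round(s["finger_gap"],1))
E
python3 -c "
from h import *
rep()"
```

```text
time: 6.18
tool_pos: [496.3, -13.9, 334.6]
tcp_rot: [179.9, 0.1, 149.0]
ft_force: [-0.2, 0.0, 0.1]
finger_gap: 29.7
grip_force: 0.3
time: 6.3
tool_pos: [505.6, 1.6, 334.5]
tcp_rot: [180.0, 0.1, 141.0]
ft_force: [0.4, -2.5, -1.1]
finger_gap: 30.2
grip_force: 0.9
time: 6.55
tool_pos: [530.1, 28.2, 334.3]
tcp_rot: [179.9, 0.1, 125.1]
ft_force: [-1.0, -2.3, -0.3]
finger_gap: 30.2
grip_force: 0.8
ang 128.7 r 130.2 z 334.3 yaw 125.1 resist 2.21 j6 -37.5 t 6.55 gap 30.2
```

```bash
python3 -m jog '0 .181 0 0 0 .133 .3;0 .181 0 0 0 .133 .3'; python3 -c "
from h import *
rep()"
python3 -m jog '0 .181 0 0 0 .133 .3'; python3 -c "
from h import *
rep()"
python3 -m jog '0 .181 0 0 0 .133 .3'; python3 -c "
from h import *
rep()"
```

```text
time: 6.8
tool_pos: [561.1, 46.9, 334.1]
tcp_rot: [179.9, 0.0, 109.1]
ft_force: [-1.2, -1.8, -0.3]
finger_gap: 30.3
grip_force: 0.8
ang 112.7 r 130.6 z 334.1 yaw 109.1 resist 1.77 j6 -19.5 t 6.8 gap 30.3
time: 6.92
tool_pos: [578.2, 52.9, 334.1]
tcp_rot: [179.9, 0.0, 101.1]
ft_force: [-1.1, -2.7, -0.6]
finger_gap: 29.7
grip_force: 0.8
ang 104.8 r 130.7 z 334.1 yaw 101.1 resist 1.72 j6 -11.0 t 6.925 gap 29.7
time: 7.05
tool_pos: [595.9, 56.4, 334.0]
tcp_rot: [179.9, 0.0, 93.2]
ft_force: [-2.6, -1.2, -1.2]
finger_gap: 30.4
grip_force: 0.8
ang 96.8 r 130.8 z 334.0 yaw 93.2 resist 2.7 j6 -2.6 t 7.05 gap 30.4
```

```bash
python3 -m jog '0 0 0 0 0 -.133 .3;0 -.181 0 0 0 -.133 .3;0 -.181 0 0 0 -.133 .3;0 -.181 0 0 0 -.133 .3;0 -.181 0 0 0 -.133 .3'
python3 -m jog '0 -.181 0 0 0 -.133 .3;0 -.181 0 0 0 -.133 .3;0 -.181 0 0 0 -.133 .3;0 -.181 0 0 0 -.133 .3;0 -.181 0 0 0 -.133 .3'
python3 -c "
from h import *
rep()"
python3 -m jog '0 -.181 0 0 0 -.133 .3;0 -.181 0 0 0 -.133 .3;0 -.181 0 0 0 -.133 .3;0 -.181 0 0 0 -.133 .3;0 -.181 0 0 0 -.133 .3'
python3 -c "
from h import *
rep()"
```

```text
time: 7.68
tool_pos: [529.6, 27.7, 334.6]
tcp_rot: [179.9, 0.1, 133.6]
ft_force: [1.8, -0.2, 0.1]
finger_gap: 29.8
grip_force: 0.2
time: 8.3
tool_pos: [484.3, -48.9, 334.6]
tcp_rot: [180.0, 0.1, 173.5]
ft_force: [1.2, -0.4, -0.4]
finger_gap: 30.1
grip_force: 0.3
ang 169.1 r 129.6 z 334.6 yaw 173.5 resist 0.21 j6 -95.3 t 8.3 gap 30.1
time: 8.93
tool_pos: [498.7, -136.9, 334.5]
tcp_rot: [-179.9, 0.1, -146.7]
ft_force: [-0.2, 1.7, 0.7]
finger_gap: 29.8
grip_force: 0.7
ang 209.3 r 129.4 z 334.5 yaw -146.7 resist -1.57 j6 -144.4 t 8.925 gap 29.8
```

```bash
python3 -m jog '0 0 0 0 0 .133 .3;0 .181 0 0 0 .133 .3;0 .181 0 0 0 .133 .3;0 .181 0 0 0 .133 .3'
python3 -c "
from h import *
rep()"
python3 -m jog '0 .181 -.01 0 0 .133 .3'
python3 -c "
from h import *
rep()"
python3 -m jog '0 .181 0 0 0 .133 .3'
python3 -c "
from h import *
rep()"
```

```text
time: 9.43
tool_pos: [482.5, -84.6, 334.5]
tcp_rot: [-179.9, 0.1, -179.1]
ft_force: [1.0, -1.4, -1.5]
finger_gap: 30.1
grip_force: 0.8
ang 184.9 r 129.4 z 334.5 yaw -179.1 resist 1.49 j6 -106.8 t 9.425 gap 30.1
time: 9.55
tool_pos: [482.2, -66.3, 335.4]
tcp_rot: [-180.0, 0.1, 172.9]
ft_force: [1.1, -1.6, -1.4]
finger_gap: 29.9
grip_force: 0.8
ang 176.8 r 129.5 z 335.4 yaw 172.9 resist 1.57 j6 -96.8 t 9.55 gap 29.9
time: 9.68
tool_pos: [484.4, -48.3, 335.5]
tcp_rot: [-180.0, 0.1, 164.9]
ft_force: [0.2, -1.5, 0.0]
finger_gap: 29.9
grip_force: 0.8
ang 168.8 r 129.6 z 335.5 yaw 164.9 resist 1.41 j6 -86.6 t 9.675 gap 29.9
```

```bash
python3 -m jog '0 .181 0 0 0 .133 .3'
python3 -c "
from h import *
rep()"
python3 -m jog '0 .181 0 0 0 .133 .3'
python3 -c "
from h import *
rep()"
```

```text
time: 9.8
tool_pos: [489.1, -30.7, 335.4]
tcp_rot: [-180.0, 0.1, 157.0]
ft_force: [1.1, -2.0, -0.9]
finger_gap: 29.9
grip_force: 0.8
ang 160.7 r 129.7 z 335.4 yaw 157.0 resist 1.5 j6 -76.5 t 9.8 gap 29.9
time: 9.93
tool_pos: [496.2, -14.0, 335.4]
tcp_rot: [180.0, 0.1, 149.0]
ft_force: [0.7, -2.3, -0.9]
finger_gap: 29.8
grip_force: 0.8
ang 152.7 r 129.8 z 335.4 yaw 149.0 resist 1.77 j6 -66.5 t 9.925 gap 29.8
```

```bash
for i in 1; do
python3 -m jog '0 .181 0 0 0 .133 .3;0 .181 0 0 0 .133 .3'
python3 -c "
from h import *
rep()"
done
python3 -m jog '0 .181 0 0 0 .133 .3'
python3 -c "
from h import *
rep()"
```

```text
time: 10.18
tool_pos: [516.9, 15.8, 335.3]
tcp_rot: [180.0, 0.1, 133.0]
ft_force: [0.5, -0.9, -0.1]
finger_gap: 30.2
grip_force: 0.8
ang 136.7 r 130.1 z 335.3 yaw 133.0 resist 0.31 j6 -47.0 t 10.175 gap 30.2
time: 10.3
tool_pos: [530.1, 28.2, 335.2]
tcp_rot: [179.9, 0.1, 125.1]
ft_force: [-0.6, -1.8, -0.9]
finger_gap: 29.7
grip_force: 0.8
ang 128.7 r 130.3 z 335.2 yaw 125.1 resist 1.56 j6 -37.5 t 10.3 gap 29.7
```

```bash
python3 -m jog '0 .181 0 0 0 .133 .3'
python3 -c "
from h import *
rep()"
python3 -m jog '0 .181 0 0 0 .133 .3'
python3 -c "
from h import *
rep()"
```

```text
time: 10.42
tool_pos: [544.9, 38.6, 335.2]
tcp_rot: [179.9, 0.1, 117.1]
ft_force: [-0.5, -2.6, -1.0]
finger_gap: 29.7
grip_force: 0.8
ang 120.7 r 130.4 z 335.2 yaw 117.1 resist 1.75 j6 -28.4 t 10.425 gap 29.7
time: 10.55
tool_pos: [561.1, 46.9, 335.1]
tcp_rot: [179.9, 0.0, 109.1]
ft_force: [-0.6, -1.0, -1.8]
finger_gap: 30.2
grip_force: 0.8
ang 112.7 r 130.5 z 335.1 yaw 109.1 resist 0.94 j6 -19.5 t 10.55 gap 30.2
```

```bash
python3 -m jog '0 .181 0 0 0 .133 .3'
python3 -m jog '0 .181 0 0 0 .133 .3'
python3 -c "
from h import *
rep()"
```

```text
time: 10.68
tool_pos: [578.2, 52.9, 335.1]
tcp_rot: [179.9, 0.0, 101.1]
ft_force: [-1.4, -1.1, -0.7]
finger_gap: 30.4
grip_force: 1.0
time: 10.8
tool_pos: [595.8, 56.4, 334.9]
tcp_rot: [180.0, 0.0, 93.2]
ft_force: [-2.5, -2.2, -0.6]
finger_gap: 30.2
grip_force: 1.4
ang 96.9 r 130.9 z 334.9 yaw 93.2 resist 2.71 j6 -2.6 t 10.8 gap 30.2
```

```bash
python3 -m jog '0 0 .03 0 0 -.133 .3;0 -.181 0 0 0 -.133 .3;0 -.181 0 0 0 -.133 .3;0 -.181 0 0 0 -.133 .3;0 -.181 0 0 0 -.133 .3'
python3 -m jog '0 -.181 0 0 0 -.133 .3;0 -.181 0 0 0 -.133 .3;0 -.181 0 0 0 -.133 .3;0 -.181 0 0 0 -.133 .3;0 -.181 0 0 0 -.133 .3'
python3 -m jog '0 -.181 0 0 0 -.133 .3;0 -.181 0 0 0 -.133 .3;0 -.181 0 0 0 -.133 .3;0 0 0 0 0 .1 .3;0 0 0 0 0 0 .3'
python3 -c "
from h import *
rep()"
```

```text
time: 11.42
tool_pos: [529.6, 27.7, 332.5]
tcp_rot: [179.9, 0.1, 133.6]
ft_force: [0.1, 0.0, 0.5]
finger_gap: 29.9
grip_force: 0.2
time: 12.05
tool_pos: [484.3, -48.9, 332.5]
tcp_rot: [180.0, 0.1, 173.5]
ft_force: [0.6, 0.4, 0.5]
finger_gap: 30.0
grip_force: 0.3
time: 12.68
tool_pos: [485.6, -102.8, 332.2]
tcp_rot: [-179.9, 0.1, -168.9]
ft_force: [-0.3, 0.7, 0.5]
finger_gap: 29.9
grip_force: 0.0
ang 193.1 r 129.3 z 332.2 yaw -168.9 resist -0.71 j6 -119.0 t 12.675 gap 29.9
```

```bash
python3 -m jog '0 .091 0 0 0 .067 .3;0 .091 0 0 0 .067 .3;0 .091 0 0 0 .067 .3'
python3 -m jog '0 .091 0 0 0 .067 .3'
python3 -m jog '0 .091 0 0 0 .067 .3'
python3 -c "
from h import *
rep()"
```

```text
time: 13.05
tool_pos: [482.0, -75.0, 331.7]
tcp_rot: [-180.0, 0.1, 179.1]
ft_force: [1.0, 0.0, -0.2]
finger_gap: 29.8
grip_force: 0.2
time: 13.18
tool_pos: [482.1, -65.8, 331.8]
tcp_rot: [-180.0, 0.1, 175.1]
ft_force: [0.4, 0.2, 0.0]
finger_gap: 29.7
grip_force: 0.2
time: 13.3
tool_pos: [482.9, -56.9, 331.8]
tcp_rot: [-180.0, 0.1, 171.0]
ft_force: [1.0, -3.3, 0.1]
finger_gap: 30.1
grip_force: 1.4
ang 172.6 r 129.6 z 331.8 yaw 171.0 resist 3.14 j6 -93.8 t 13.3 gap 30.1
```

```bash
python3 -m jog '0 .091 0 0 0 .067 .3'
python3 -c "
from h import *
rep()"
python3 -m jog '0 .091 0 0 0 .067 .3'
python3 -c "
from h import *
rep()"
```

```text
time: 13.42
tool_pos: [484.4, -48.1, 331.8]
tcp_rot: [-179.9, 0.1, 167.0]
ft_force: [1.3, -4.1, -0.9]
finger_gap: 29.7
grip_force: 1.8
ang 168.7 r 129.6 z 331.8 yaw 167.0 resist 3.74 j6 -88.7 t 13.425 gap 29.7
time: 13.55
tool_pos: [486.5, -39.4, 331.7]
tcp_rot: [-179.9, 0.1, 163.0]
ft_force: [1.5, -5.7, -1.1]
finger_gap: 29.8
grip_force: 2.1
ang 164.7 r 129.6 z 331.7 yaw 163.0 resist 5.09 j6 -83.6 t 13.55 gap 29.8
```

```bash
python3 -m jog '0 .091 0 0 0 .067 .3'
python3 -m jog '0 .091 0 0 0 .067 .3'
python3 -c "
from h import *
rep()"
python3 -m jog '0 .091 0 0 0 .067 .3'
python3 -c "
from h import *
rep()"
```

```text
time: 13.68
tool_pos: [489.2, -30.8, 331.7]
tcp_rot: [-179.9, 0.1, 159.0]
ft_force: [1.5, -4.8, -1.6]
finger_gap: 29.6
grip_force: 2.4
time: 13.8
tool_pos: [492.4, -22.4, 331.6]
tcp_rot: [-179.9, 0.1, 154.9]
ft_force: [1.1, -7.2, -1.7]
finger_gap: 30.1
grip_force: 2.7
ang 156.8 r 129.6 z 331.6 yaw 154.9 resist 6.18 j6 -73.4 t 13.8 gap 30.1
time: 13.92
tool_pos: [496.2, -14.3, 331.5]
tcp_rot: [-179.9, 0.1, 150.9]
ft_force: [1.0, -8.2, -1.5]
finger_gap: 29.7
grip_force: 3.1
ang 152.8 r 129.6 z 331.5 yaw 150.9 resist 6.78 j6 -68.4 t 13.925 gap 29.7
```

```bash
python3 -m jog '0 .091 0 0 0 .067 .3'
python3 -c "
from h import *
rep()"
python3 -m jog '0 .091 0 0 0 .067 .3'
python3 -c "
from h import *
rep()"
```

```text
time: 14.05
tool_pos: [500.6, -6.4, 331.4]
tcp_rot: [-179.9, 0.1, 146.9]
ft_force: [0.1, -9.2, -1.7]
finger_gap: 29.9
grip_force: 3.5
ang 148.8 r 129.6 z 331.4 yaw 146.9 resist 7.8 j6 -63.4 t 14.05 gap 29.9
time: 14.18
tool_pos: [505.5, 1.0, 331.4]
tcp_rot: [-179.9, 0.1, 142.9]
ft_force: [0.2, -9.3, -2.5]
finger_gap: 29.9
grip_force: 3.8
ang 144.9 r 129.5 z 331.4 yaw 142.9 resist 7.5 j6 -58.5 t 14.175 gap 29.9
```

```bash
python3 -m jog '0 .08 0 0 0 .058 .3'
python3 -c "
from h import *
rep()"
python3 -m jog '0 -.08 0 0 0 -.05 .3;0 -.06 0 0 0 -.05 .3;0 0 0 0 0 0 .1;0 0 0 0 0 0 0'
python3 -c "
from h import *
rep()"
```

```text
time: 14.3
tool_pos: [510.3, 7.3, 331.3]
tcp_rot: [-179.9, 0.1, 139.4]
ft_force: [0.1, -9.1, -1.1]
finger_gap: 29.5
grip_force: 4.1
ang 141.4 r 129.5 z 331.3 yaw 139.4 resist 7.06 j6 -54.2 t 14.3 gap 29.5
time: 14.8
tool_pos: [501.4, -2.5, 331.2]
tcp_rot: [180.0, 0.0, 145.4]
ft_force: [0.6, -0.2, -0.6]
finger_gap: 42.5
grip_force: 0.0
ang 147.2 r 131.0 z 331.2 yaw 145.4 resist -0.15 j6 -61.5 t 14.8 gap 42.5
```

```bash
python3 -m jog '0 0 -.3 0 0 0 0;0 0 -.4 0 0 0 0;0 0 -.4 0 0 0 0;.5 0 0 0 0 0 0;.5 0 0 0 0 0 0'
python3 -m jog '0 0 0 0 0 0 0;0 0 0 0 0 0 0'
python3 -c "
from h import *
s=snapshot('scene');cv2.imwrite('pics/k5.png',cv2.resize(s['img'][200:440,310:470],None,fx=2.5,fy=2.5,interpolation=2)[:,:,::-1])"
```

```text
time: 15.42
tool_pos: [418.3, 54.7, 441.5]
tcp_rot: [179.9, 0.0, 145.3]
ft_force: [0.0, 0.8, 1.2]
finger_gap: 42.7
grip_force: 0.0
time: 15.68
tool_pos: [419.1, 54.3, 441.2]
tcp_rot: [180.0, 0.1, 145.4]
ft_force: [0.2, -0.0, 0.1]
finger_gap: 42.7
grip_force: 0.0
```

View pics/k5.png

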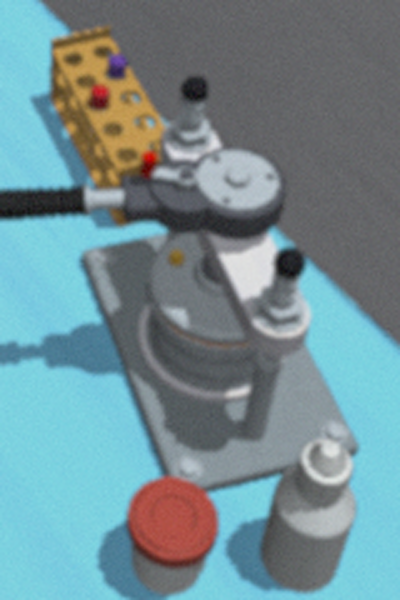

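The knob (150,160 in the crop) is on the tighten side, the arm is clear, and the rack, bottle and cup still stand in place.

```bash
python3 -c "
from bench import *
print(hand_in())"
```

```text
the job is handed in; nothing more can be done
None
```

The job is handed in, verdict not shown: the lever is on tighten, the screw foot bears on the lid at roughly 150 N by estimate (last feel 7 to 10 N at the grip), and the rack, tubes, bottle and cup were not disturbed.

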